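# Kit up the bearing caddy and hold it level at the vice

### The arm

A 6-joint arm with a two-finger parallel gripper is mounted at the origin on the work surface. World frame = base frame: x ahead of the robot, y to its left, z up, the work surface at z = 0. Lengths are in m, angles in rad, forces in N, time in s.
With the tool pointing down it reaches from about 0.325 to 1 m from the base axis. Payload 5.1 kg.
Tool frame: the origin (TCP) lies on the centre line of the jaws, within the pads' length; the fingertips stand 8 mm ahead of it and the grasp point (between the pads) lies 11 mm behind it; z points along the fingers, y is the line along which they close (so a half turn about z gives the same grasp; the last joint's range is limited). The gripper opens to 85 mm and grips with 20 to 120 N. Pads are 22 mm wide; open, the fingers measure 114 mm over their backs; the gripper's body (76 mm by 85 mm) begins 54 mm behind the grasp point. The pads swing forward as they close: fully open they stand 13 mm farther back than shut.
Start: joints at [-1.368, 0.124, 1.65, -0, 1.367, -0.083], TCP at [0.183, -0.624, 0.239] pointing down, gripper open.
Joint ranges: [-2.61, 2.61], [-1.02, 2.33], [0.03, 2.71], [-1.35, 4.49], [0.32, 2.68], [-2.91, 2.91]. Speed limits (rad/s): [2.57, 2.57, 3.14, 3.14, 3.14, 3.14].

### API

Orientations are given as [roll, pitch, yaw] about the fixed x, y, z axes, in that order (R = Rz(yaw) Ry(pitch) Rx(roll)).
In Python, from workcell import manip gives the robot as it stands.
- The arm moves only by the shell command python3 -m creep 'ROWS'. ROWS is JSON, a list of rows, each a list of 5 numbers: the opening, from 0 (shut) to 1 (fully open), then the shift along the world's x, y, z in units of 0.2 m (1.0 is 0.2 m), then the turn about the world's z in units of 180 degrees (1.0 is 180 degrees). In form: [[hand, dx, dy, dz, roll], ...]. A call has 1 to 5 rows; each row shifts and turns the commanded pose from where the row before left it; what a row does not reach is not made up. A row lasts 1/10 s, in which the tool goes at most 50 mm and 8.59 degrees, less where a joint would pass 70% of its speed; a pose out of reach is approached as far as the arm can. A call with a number of a shift or a turn outside -1 to 1 is refused whole. A call with a gripper value outside its range is refused whole. The fingers move at their own pace and stop on an object; the grip force is fixed at half the most. Time passes only in rows, so rows that do not move let the fingers close. It gives the time, the measured TCP pose, the force, the opening and the grip force at its end, in the units of the state.
- manip.read_state(): the state, without advancing time (a new reading comes with each control period).
- manip.snapshot(name): name is "scene" or "top" or "wrist"; returns the picture (480x640x3 uint8, red, green, blue); there is no depth.
- manip.camera_model(name): a dict with "K" (3x3 intrinsics, pixels), "distortion" ([k1, k2, p1, p2, k3] as OpenCV has them; the pictures are not rectified), "origin" and "attitude" of the camera in the world. Camera axes: x right, y up, looking along -z (the intrinsics and any distortion apply to the point x, -y, -z); pixel columns grow to the right and rows downward; lengths in m; the calibration is good to about 2 mm. A picture is of the moment at which its call begins: read the wrist's pose just before it. camera_model takes no time and is no camera call; for the wrist camera it gives the pose at the moment of the call.
- manip.sign_off(): hands the job in; it is judged then, once.
Trained networks look in the newest picture that a camera, given by its name, has taken for a name from the list of things; names that differ only in an ending like _2 or _b are one class to them, and where a whole thing is asked for, a point or a joint stands for the part that bears it (a point fixed in the world has none). Each returns a list of dicts, best first, with "conf" (0 to 1); they miss things now and then, are a little off and sometimes report something else, mostly with a low value. They report only what shows in the picture. A call takes as long as a camera call. They do not tell look-alikes from the thing itself.
- manip.cut_out(camera, thing): "mask" (480x640 bool, what is visible of it) and "bbox" ([centre column, centre row, width, height] in pixels, round what is visible of it).
The state is a dict: "time_s": time; "q": joint angles; "qvel": joint speeds; "joint_efforts": joint torques, N m; "tool_pos": TCP position; "orientation": TCP orientation; "wrist_force": force on the tool from outside, world axes, zero at the start; "torque": the same for the moment, N m; "opening": opening from 0.0 (shut) to 1.0 (fully open); "grip_force": force on a finger pad.
Only numpy, scipy, OpenCV 4.12 (cv2) and the standard library are available. Lean on these libraries where they do the work, as an engineer would, in place of code of your own. Each camera call takes 0.05 s, during which the arm holds its last target. There are 200 camera calls.

### The job

Stand the green grease tin and the yellow oil bottle upright in the two empty corner cells of the red caddy, one in each, while the caddy is still on the bench. Then lift the caddy by its black handle and carry it level, so that the loose steel ball stays in its cup, to just beside the vice: not over it, about 20 cm from the jaws to the handle, and its underside about 5 cm above the top of the jaws. Finish there, still holding it level and clear of everything for me to take from, with all four containers upright in their cells and the other things on the bench left where they are.

Things in the scene. Friction and masses are not known exactly. Their poses are not given: they have to be found in the camera images.
- caddy: Red sheet-steel carrying caddy, 280 long (x) by 150 wide (y), loose, about 0.42 kg empty and 0.9 kg loaded. Origin: centre of its underside; z up. Floor 5 thick; outer walls 30 high and 3 thick, partitions 27 high. At each end (x = +-103) two square cells, 68 by 69 inside, centred at y = +-36.5; between them a centre bay 132 long with the ball cup at y = +40, a clipped-in brass ring and hex key at y = -40 and the arched handle over y = 0. It balances under its handle.
- caddy_grip (a point): Centre of the caddy's black grip bar, 124 above the caddy's underside. The bar is 104 long (caddy x), 18 thick (caddy y) and 24 high, carried by a flat steel leg at each end (x = +-50, 16 wide). The space to either side of it is open down to the floor of the bay (ball top 32 above the underside, containers 90). Axes as the caddy's.
- caddy_cup (a point): Where the centre of the ball lies when it is centred in its cup: 19.5 above the caddy's underside, 40 to +y of the handle. The cup is a round dark dish, 40 across inside and only 3 deep, flat-bottomed.
- cell_a (a point): Centre of the floor of one empty cell of the caddy (caddy x +103, y +36.5, 5 above its underside).
- cell_b (a point): Centre of the floor of the other empty cell, diagonally opposite (caddy x -103, y -36.5, 5 above the underside).
- cell_c (a point): Centre of the floor of a taken cell (caddy x +103, y -36.5, 5 above the underside).
- cell_d (a point): Centre of the floor of the other taken cell (caddy x -103, y +36.5, 5 above the underside).
- ball_center (a point): Centre of the loose polished steel ball, 25 diameter, 64 g, lying in the caddy's cup; it rolls freely about 12 either way and hops out over the low rim if the caddy is tipped or jerked.
- grease_tin_center (a point): Green tin with a narrow white band and a green lid, 48 diameter, 85 tall, about 95 g, standing on the bench. It is meant to stand upright; the point is on its axis half-way up, 42.5 above its foot. z is its long axis, pointing up.
- oil_bottle_center (a point): Yellow plastic bottle with a paper label and a black nozzle cap, 46 diameter up to 60 above its foot, then narrowing to the nozzle; 85 tall, about 85 g, standing on the bench. It is meant to stand upright; the point is on its axis half-way up, 42.5 above its foot. z is its long axis, pointing up.
- blue_tin_center (a point): Blue tin, 48 diameter, 85 tall, about 95 g, already standing in one of the other two cells of the caddy; it rides along. It is meant to stand upright; the point is on its axis half-way up, 42.5 above its foot. z is its long axis, pointing up.
- grey_bottle_center (a point): Grey bottle with a red cap, 46 diameter, 85 tall, about 85 g, already standing in the other of those cells; it rides along. It is meant to stand upright; the point is on its axis half-way up, 42.5 above its foot. z is its long axis, pointing up.
- vice: Low blue drill-press vice fixed to the bench, holding a round bearing housing. Origin on the bench under the middle of the jaws; x runs along its screw (the tommy bar is at -x). It covers 135 to -x, 100 to +x and 78 to either side, and is 86 high with the housing.
- vice_jaws (a point): Middle of the vice jaws, at the height of their top, 70 above the bench. Axes as the vice's.
- wrench: Bystander: steel combination spanner, 170 long, 8 thick, lying on the bench near the robot. Origin: centre of its underside.
- tape: Bystander: roll of yellow masking tape lying flat, 100 diameter, 25 high. Origin: centre of its underside.
- mallet: Bystander: mallet with white faces lying on the bench, 280 long (x), 40 high. Origin on the bench under the handle, 100 from the head.
- glue: Bystander: white glue bottle with blue nozzle, 60 diameter, 181 tall, standing. Origin: centre of its underside.
- cordless_drill: Bystander: black and red cordless drill standing on its battery, 255 long (x), 220 tall. Origin on the bench under the battery.
- chisel: Bystander: wood chisel lying on the bench, 270 long (x). Origin on the bench at mid-length.
Not all that is in view belongs to the job. Of the things that look like the part that bears grease_tin_center, take the one that is farthest to the robot's left at the start. What is shaped like the part that bears oil_bottle_center but pink is not meant.

How it is judged:
On the way, in this order (a step that is already met when the one before it is completed fails the run):
1. the grease tin and the oil bottle stand upright in the two empty cells, one in each, let go, with the caddy on the bench ((horizontal distance between grease_tin_center and cell_a below 0.022 m or horizontal distance between grease_tin_center and cell_b below 0.022 m) and angle between each of grease_tin_center, oil_bottle_center's own z axis and vertical below 0.2 rad and z of grease_tin_center in the frame of caddy between 0.04 and 0.055 m and (horizontal distance between oil_bottle_center and cell_a below 0.022 m or horizontal distance between oil_bottle_center and cell_b below 0.022 m) and z of oil_bottle_center in the frame of caddy between 0.04 and 0.055 m and height (world z) of caddy below 0.01 m and contact force between the fingers and grease_tin below 0.2 N and contact force between the fingers and oil_bottle below 0.2 N), for 0.2 s.
2. the caddy is lifted off the bench, level, with the ball in its cup (height (world z) of caddy above 0.04 m and angle between caddy's own z axis and vertical below 0.2 rad and distance between ball_center and caddy_cup below 0.018 m), for 0.2 s.
At the end, for the whole second after the job is handed in: Gripped, still, level within 0.1 rad, off the vice; underside 20 to 90 mm above the jaws, handle 140 to 260 mm from them seen from above; ball within 18 mm of the cup centre; the four containers upright (0.2 rad) on their cell floors within 22 mm of centre; bystanders within 30 mm of their starts (contact force between the fingers and caddy above 2 N and contact force between caddy and vice below 0.2 N and z of caddy in the frame of vice_jaws between 0.02 and 0.09 m and horizontal distance between caddy_grip and vice_jaws between 0.14 and 0.26 m and angle between caddy's own z axis and vertical below 0.1 rad and linear speed of caddy below 0.03 m/s and distance between ball_center and caddy_cup below 0.018 m and (horizontal distance between grease_tin_center and cell_a below 0.022 m or horizontal distance between grease_tin_center and cell_b below 0.022 m) and angle between each of grease_tin_center, oil_bottle_center, blue_tin_center, grey_bottle_center's own z axis and vertical below 0.2 rad and z of grease_tin_center in the frame of caddy between 0.04 and 0.055 m and (horizontal distance between oil_bottle_center and cell_a below 0.022 m or horizontal distance between oil_bottle_center and cell_b below 0.022 m) and z of oil_bottle_center in the frame of caddy between 0.04 and 0.055 m and (horizontal distance between blue_tin_center and cell_c below 0.022 m or horizontal distance between blue_tin_center and cell_d below 0.022 m) and z of blue_tin_center in the frame of caddy between 0.04 and 0.055 m and (horizontal distance between grey_bottle_center and cell_c below 0.022 m or horizontal distance between grey_bottle_center and cell_d below 0.022 m) and z of grey_bottle_center in the frame of caddy between 0.04 and 0.055 m and distance of each of wrench, tape, mallet, glue, cordless_drill, chisel from where it was at the start of the episode below 0.03 m); the arm keeps its last pose, push and grip.
It fails at once if the ball leaves its cup (distance between ball_center and caddy_cup above 0.024 m).
It fails at once if the caddy is tipped by more than 0.3 rad (angle between caddy's own z axis and vertical above 0.3 rad).
It fails at once if the tin or the bottle is tipped over (more than 0.7 rad) (angle between any of grease_tin_center, oil_bottle_center's own z axis and vertical above 0.7 rad).
It fails at once if a bystander (spanner, tape, mallet, glue, cordless drill or chisel) is pushed more than 30 mm or tipped over (distance of any of wrench, tape, mallet, glue, cordless_drill, chisel from where it was at the start of the episode above 0.03 m or angle between any of wrench, tape, mallet, glue, cordless_drill, chisel's own z axis and vertical above 0.4 rad).
It also fails if it takes over 67 s, if anything falls off the work surface, if the arm or the gripper's body presses on something with over 40 N, if the wrist force passes 120 N, or if a joint passes its speed limit or range.

## Working session

There is one attempt and no reset: what is moved stays moved. The work goes in short steps, Python scripts to look and compute and a shell command to move; the robot and the scene stay as the last step left them, time stands still between calls to the robot, and variables do not carry over. Pictures are saved under pics/ and viewed, at most 10 in all, crops included, and the job is handed in when it is done.

```bash
mkdir -p pics; ls; cat > h.py <<'E'
import numpy as np, cv2
from workcell import manip
def cam(n):
    m=manip.camera_model(n); A=np.array(m["attitude"],float)
    return np.array(m["K"],float),np.array(m["distortion"],float),np.array(m["origin"],float),A
def Rm(A):
    if A.shape==(3,3): return A
    from scipy.spatial.transform import Rotation as R
    return (R.from_euler('xyz',A) if A.size==3 else R.from_quat(A)).as_matrix()
def ground(n,uv,z,m=None):
    K,d,o,A=m or cam(n)
    p=cv2.undistortPoints(np.array(uv,float).reshape(-1,1,2),K,d).reshape(-1,2)
    r=np.c_[p[:,0],-p[:,1],-np.ones(len(p))]@Rm(A).T
    return o+r*((z-o[2])/r[:,2])[:,None]
def proj(n,P,m=None):
    K,d,o,A=m or cam(n)
    c=(np.array(P,float).reshape(-1,3)-o)@Rm(A)
    c=c*[1,-1,-1]
    return cv2.projectPoints(c,np.zeros(3),np.zeros(3),K,d)[0].reshape(-1,2)
def save(n,f):
    im=manip.snapshot(n); cv2.imwrite(f,im[:,:,::-1]); return im
E
python3 - <<'E'
from h import *
for n in("scene","top","wrist"):
    print(n,manip.camera_model(n))
save("top","pics/top0.png")
for t in["caddy","grease_tin_center","oil_bottle_center","blue_tin_center","grey_bottle_center","vice","ball_center","glue","cordless_drill"]:
    print(t,[(round(r["conf"],2),np.round(r["bbox"]).tolist()) for r in manip.cut_out("top",t)])
save("scene","pics/scene0.png")
print(manip.read_state())
E
```

```text
pics
scene {'K': array([[492.61893448,   0.        , 319.90647351],
       [  0.        , 492.61893448, 242.32842012],
       [  0.        ,   0.        ,   1.        ]]), 'distortion': array([-0.10527697,  0.        ,  0.        ,  0.        ,  0.        ]), 'origin': array([ 1.35468117, -0.66598851,  1.24666777]), 'attitude': array([0.72213164, 0.0042864 , 0.84325285])}
top {'K': array([[528.62643525,   0.        , 323.89032853],
       [  0.        , 528.62643525, 232.2249215 ],
       [  0.        ,   0.        ,   1.        ]]), 'distortion': array([0.04375419, 0.        , 0.        , 0.        , 0.        ]), 'origin': array([0.43443836, 0.00705149, 1.36129643]), 'attitude': array([ 0.13291184, -0.00428369, -1.58855977])}
wrist {'K': array([[377.78138629,   0.        , 319.15916475],
       [  0.        , 377.78138629, 242.90761914],
       [  0.        ,   0.        ,   1.        ]]), 'distortion': array([-0.02926349,  0.        ,  0.        ,  0.        ,  0.        ]), 'origin': array([ 0.26483094, -0.5990742 ,  0.37220854]), 'attitude': array([-0.33477553,  0.0031458 , -1.2
[... 622 characters left out ...]
0, 125.0, 67.0])]
{'time_s': 0.55, 'q': array([-1.36759261e+00,  1.23797182e-01,  1.65028548e+00,  2.66518956e-05,
        1.36748614e+00, -8.26225764e-02]), 'qvel': array([ 0.000198  , -0.00095846, -0.00052393,  0.00030507, -0.00071178,
       -0.00091637]), 'joint_efforts': array([ 3.58673096e-04, -4.23192143e+01, -3.65425301e+01, -2.38328363e-05,
        8.94822733e-04, -1.85555422e-05]), 'tool_pos': array([ 0.18323221, -0.62363802,  0.23933263]), 'orientation': array([ 3.14156672e+00, -2.40450751e-05,  2.85820911e-01]), 'wrist_force': array([ 0.21008805, -0.46562551,  0.07809444]), 'torque': array([-0.01131736, -0.00566461,  0.0261686 ]), 'grip_force': 0.0, 'opening': 1.0039663857812076}
```

View pics/top0.png

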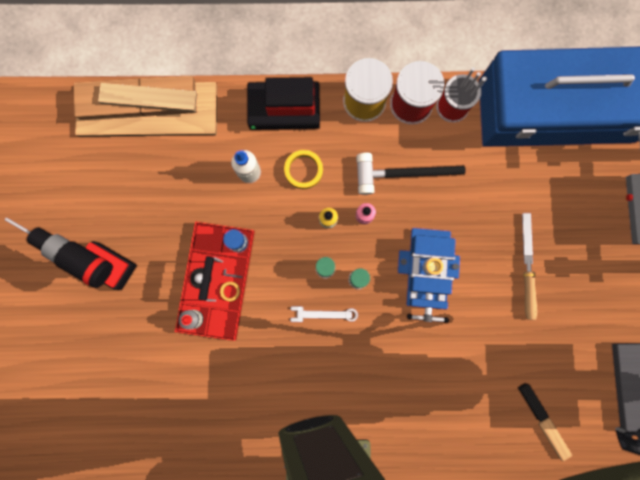

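View pics/scene0.png

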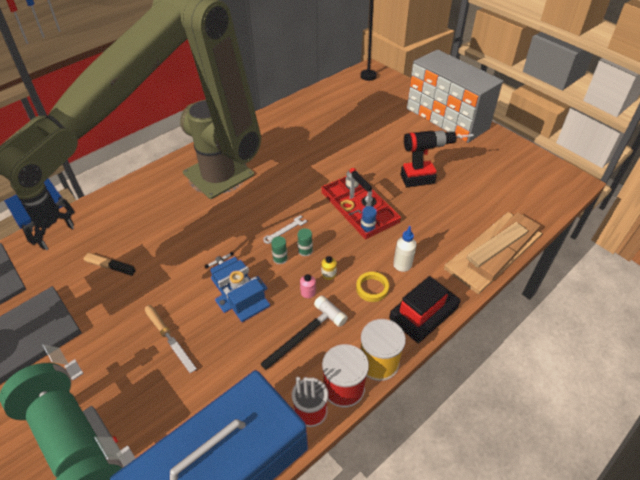

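Top view: there are two green tins, at (325,268) and (360,278). The left-most (325,268) is mine. The yellow bottle is at (328,216), and the pink one at (366,213) is a decoy. The caddy is at about (215,280), with blue at (235,240), grey at (190,320), and the empty cells top-left and bottom-right. The vice is at (430,270).

```bash
cat >> h.py <<'E'
from scipy.optimize import minimize
def hullmask(n,P,m,s=4):
    h=cv2.convexHull((proj(n,P,m)).astype(np.float32))
    b=np.zeros((480*s,640*s),np.uint8); cv2.fillConvexPoly(b,np.int32(np.round((h.reshape(-1,2)+.5)*s)),1); return b
def cyl(r,h,r2=None,h2=None):
    t=np.linspace(0,2*np.pi,32,endpoint=False); c=np.c_[np.cos(t),np.sin(t)]
    P=[np.c_[c*r,0*t],np.c_[c*r,0*t+h]]
    if r2: P.append(np.c_[c*r2,0*t+h2])
    return np.vstack(P)
def box(x,y,z): return np.array([[a,b,c] for a in(-x,x) for b in(-y,y) for c in(0,z)])
def fit(n,mask,model,p0,m,yaw=False,z=0,s=4):
    M=cv2.resize(mask.astype(np.uint8),None,fx=s,fy=s,interpolation=cv2.INTER_NEAREST)
    def f(p):
        a=p[2]/ .1*.1 if yaw else 0; c,sn=np.cos(a),np.sin(a)
        P=model@np.array([[c,sn,0],[-sn,c,0],[0,0,1]])+[p[0],p[1],z]
        b=hullmask(n,P,m,s); return 1-(b&M).sum()/(b|M).sum()
    p0=np.array(p0,float); sim=np.vstack([p0]+[p0+d for d in np.diag([.02,.02,.15][:len(p0)])])
    r=minimize(f,p0,method="Nelder-Mead",options=dict(initial_simplex=sim,xatol=1e-4,fatol=1e-5)); return r.x,1-r.fun
def hullof(mask):
    b=np.zeros(mask.shape,np.uint8); cv2.fillConvexPoly(b,cv2.convexHull(np.argwhere(mask)[:,::-1].astype(np.int32)),1); return b
TIN=cyl(.024,.085); BOT=cyl(.023,.06,.006,.085)
E
python3 - <<'E'
from h import *
m=cam("top"); im=cv2.imread("pics/top0.png")
manip.snapshot("top")
hs=cv2.cvtColor(im,cv2.COLOR_BGR2HSV)
red=(((hs[...,0]<5)|(hs[...,0]>172))&(hs[...,1]>170)&(hs[...,2]>60)); red[:,:165]=0;red[:,262:]=0;red[:210]=0;red[350:]=0
n,l,st,_=cv2.connectedComponentsWithStats(red.astype(np.uint8)); k=1+np.argmax(st[1:,4]); print(st[k])
red=hullof(l==k)
g=ground("top",[[215,280]],.015)[0]
cp,i=fit("top",red,box(.14,.075,.03),[g[0],g[1],-.15],m,True); print("caddy",cp,i)
for t,mod in(("grease_tin_center",TIN),("oil_bottle_center",BOT),("blue_tin_center",TIN),("grey_bottle_center",BOT)):
    for r in manip.cut_out("top",t)[:2]:
        g=ground("top",[r["bbox"][:2]],.045)[0]
        print(t,np.round(r["bbox"]),fit("top",r["mask"],mod,g[:2],m,z=.005 if t[0:2] in("bl","gr") and t[2]!="e" else 0))
r=manip.cut_out("top","vice")[0]; print("vice housing px",ground("top",[[434,267]],.086))
r=manip.cut_out("top","ball_center")
if r: print("ball",ground("top",[r[0]["bbox"][:2]],.02))
c,s=np.cos(cp[2]),np.sin(cp[2]); W=lambda x,y,z:[cp[0]+c*x-s*y,cp[1]+s*x+c*y,z]
print("cells",W(.103,.0365,.005),W(-.103,-.0365,.005),"grip",W(0,0,.124))
big=cv2.resize(im[190:360,150:450],None,fx=2.6,fy=2.6,interpolation=cv2.INTER_CUBIC)
P=[W(x,y,z) for z in(0,.03) for x,y in((-.14,-.075),(.14,-.075),(.14,.075),(-.14,.075))]+[W(.103,.0365,.005),W(-.103,-.0365,.005),W(0,.04,.0195),W(.05,0,.136),W(-.05,0,.136),W(.103,-.0365,.09),W(-.103,.0365,.09)]
for u in proj("top",P,m): cv2.circle(big,tuple(int(v) for v in (u-[150,190]+.5)*2.6),2,(255,255,0),-1)
cv2.imwrite("pics/crop1.png",big)
E
```

```text
[ 175  222   79  118 4791]
caddy [ 0.49713298  0.27601717 -0.16471259] 0.9855205148261396
grease_tin_center [358. 277.  26.  25.] (array([ 0.4938137 , -0.08474875]), np.float64(0.949393058642503))
grease_tin_center [324. 269.  22.  18.] (array([ 0.52244967, -0.00125205]), np.float64(0.9351666363139683))
oil_bottle_center [368. 215.  18.  20.] (array([ 0.65789905, -0.10674069]), np.float64(0.9370794689943626))
oil_bottle_center [328. 218.  22.  22.] (array([ 0.6489076 , -0.01169873]), np.float64(0.9229885057471264))
blue_tin_center [236. 242.  21.  26.] (array([0.59218747, 0.21932861]), np.float64(0.88893779342723))
blue_tin_center [325. 268.  23.  20.] (array([ 0.52209335, -0.00123585]), np.float64(0.9437021200783895))
grey_bottle_center [189. 320.  26.  16.] (array([0.40275881, 0.33093629]), np.float64(0.896998420221169))
vice housing px [[ 0.51572404 -0.26525671  0.086     ]]
ball [[0.50419348 0.31755066 0.02      ]]
cells [np.float64(0.6047237900968973), np.float64(0.2951343758847064), 0.005] [np.float64(0.3895421688794906), np.float64(0.2568999687329206), 0.005] grip [np.float64(0.49713297948819396), np.float64(0.2760171723088135), 0.124]
```

View pics/crop1.png

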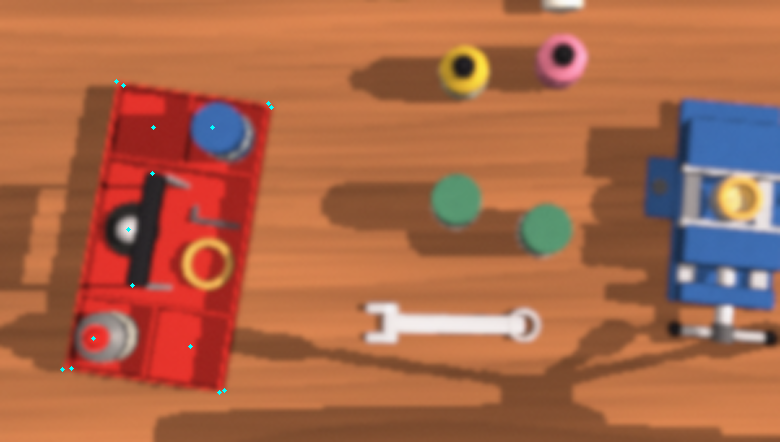

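The crop confirms the choice: the left-hand green tin at crop (456,200) is about (0.522, -0.001) in the world frame, and the second tin lies to its right. The caddy fit lines up with its corners, and cells a and b are empty. I'm moving above the tin now.

```bash
for i in 1; do python3 -m creep '[[1,0.05,0.1,0,0.012],[1,0.115,0.21,0,0.024],[1,0.115,0.21,0,0.024],[1,0.115,0.21,0,0.024],[1,0.115,0.21,0,0.024]]' >/dev/null; python3 -m creep '[[1,0.115,0.21,0,0.024],[1,0.115,0.21,0,0.024],[1,0.115,0.21,0,0.024],[1,0.115,0.21,0,0.024],[1,0.115,0.21,0,0.024]]'>/dev/null; python3 -m creep '[[1,0.115,0.21,0,0.024],[1,0.115,0.21,0,0.024],[1,0.115,0.21,0,0.024],[1,0.115,0.21,0,0.024],[1,0.05,0.1,0,0.012]]'; done
python3 - <<'E'
from h import *
im=save("wrist","pics/w1.png"); m=cam("wrist"); print(manip.read_state()["tool_pos"],manip.read_state()["orientation"])
print(proj("wrist",[[.522,-.001,.085],[.649,-.012,.085],[.494,-.085,.085]],m))
E
```

```text
time_s: 2.4
tool_pos: [0.5033, -0.0345, 0.2396]
orientation: [3.141, -0.001, 1.347]
wrist_force: [-0.8, -0.1, 0.5]
opening: 0.998
grip_force: 0.0
[ 0.50385943 -0.03321418  0.23950718] [ 3.14090421e+00 -2.39353302e-03  1.34846313e+00]
[[332.82047985 181.28124007]
 [499.83944338 158.96854801]
 [321.14716599 285.77753844]]
```

View pics/w1.png

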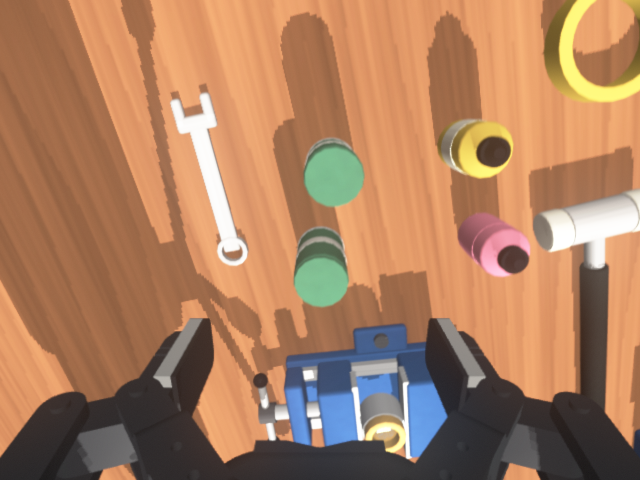

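The wrist picture shows my tin's lid at (334,173), the decoy at (321,280), the yellow nozzle at (493,151) and pink at (512,258). Next I refine the positions.

```bash
python3 - <<'E'
from h import *
manip.snapshot("wrist"); m=cam("wrist")
for t,mod in(("grease_tin_center",TIN),("oil_bottle_center",BOT)):
    for r in manip.cut_out("wrist",t)[:3]:
        g=ground("wrist",[r["bbox"][:2]],.045,m)[0]
        print(t,round(r["conf"],2),np.round(r["bbox"]),fit("wrist",r["mask"],mod,g[:2],m,s=2))
im=cv2.imread("pics/w1.png"); hs=cv2.cvtColor(im,cv2.COLOR_BGR2HSV)
g=((hs[...,0]>60)&(hs[...,0]<90)&(hs[...,1]>90)&(hs[...,2]>100)).astype(np.uint8)
n,l,st,c=cv2.connectedComponentsWithStats(g)
for k in range(1,n):
    if st[k,4]>500: print(st[k],c[k],ground("wrist",[c[k]],.085,m))
print("nozzle",ground("wrist",[[493,151]],.085,m))
E
```

```text
grease_tin_center 0.73 [334. 175.  63.  66.] (array([ 0.52182037, -0.00144912]), np.float64(0.9279929962792733))
grease_tin_center 0.57 [321. 270.  54.  82.] (array([ 0.4924248 , -0.08488888]), np.float64(0.9611553784860558))
oil_bottle_center 0.86 [495. 247.  72.  66.] (array([ 0.65591304, -0.10736017]), np.float64(0.9531447241404916))
oil_bottle_center 0.59 [476. 151.  77.  55.] (array([ 0.64593988, -0.01214593]), np.float64(0.9371342009226744))
nozzle [[ 0.64325177 -0.00745826  0.085     ]]
```

```bash
python3 -m creep '[[1,0.045,0.08,-0.05,0.0092],[1,0.045,0.08,-0.15,0.0092],[1,0,0,-0.2,0],[1,0,0,-0.05,0],[1,0,0,0,0]]'
```

```text
time_s: 3.1
tool_pos: [0.5185, -0.0066, 0.1473]
orientation: [-3.137, 0.0, 1.397]
wrist_force: [-0.2, 0.2, -0.5]
opening: 0.999
grip_force: 0.0
```

```bash
python3 -m creep '[[1,0.01,0.025,-0.1,0.003],[1,0,0,-0.15,0],[1,0,0,-0.15,0],[1,0,0,-0.085,0],[1,0,0,0,0]]';python3 -m creep '[[0,0,0,0,0],[0,0,0,0,0],[0,0,0,0,0],[0,0,0,0,0],[0,0,0,0,0]]'
```

```text
time_s: 3.6
tool_pos: [0.5215, -0.0014, 0.0518]
orientation: [-3.139, 0.0, 1.407]
wrist_force: [-0.2, 1.3, 0.6]
opening: 1.0
grip_force: 0.0
time_s: 4.1
tool_pos: [0.5238, -0.0009, 0.0549]
orientation: [3.138, 0.0, 1.409]
wrist_force: [-2.6, -1.1, 5.4]
opening: 0.545
grip_force: 61.0
```

```bash
python3 -m creep '[[0,0,0,0.1,0],[0,0,0,0.2,0],[0,0,0,0.2,0],[0,0,0,0.1,0],[0,0,0,0,0]]' >/dev/null;python3 -m creep '[[0,0.03,0.1,0,0],[0,0.06,0.2,0,0],[0,0.06,0.2,0,0],[0,0.06,0.2,0,0],[0,0.06,0.2,0,0]]'>/dev/null;python3 -m creep '[[0,0.06,0.2,0,0],[0,0.06,0.2,0,0],[0,0.04,0.14,0,0],[0,0.01,0.04,0,0],[0,0,0,0,0]]'
python3 - <<'E'
from h import *
im=save("wrist","pics/w2.png"); m=cam("wrist"); s=manip.read_state();print(s["tool_pos"],s["orientation"])
cp=[.4971,.2760,-.1647];c,s=np.cos(cp[2]),np.sin(cp[2]); W=lambda x,y,z:[cp[0]+c*x-s*y,cp[1]+s*x+c*y,z]
P=[W(x,y,z) for z in(0,.03) for x,y in((-.14,-.075),(.14,-.075),(.14,.075),(-.14,.075))]+[W(.103,.0365,.005),W(-.103,-.0365,.005),W(0,.04,.0195),W(.05,0,.136),W(-.05,0,.136),W(.103,-.0365,.09),W(-.103,.0365,.09)]
im=im[:,:,::-1].copy()
for u in proj("wrist",P,m): cv2.circle(im,tuple(int(v) for v in u),3,(255,255,0),-1)
cv2.imwrite("pics/w2.png",im)
E
```

```text
time_s: 5.6
tool_pos: [0.6095, 0.2959, 0.1704]
orientation: [-3.139, 0.002, 1.41]
wrist_force: [0.7, -0.3, -0.8]
opening: 0.547
grip_force: 61.7
[0.60945242 0.29493389 0.17073407] [-3.13958252e+00  1.77440861e-03  1.40920085e+00]
```

View pics/w2.png

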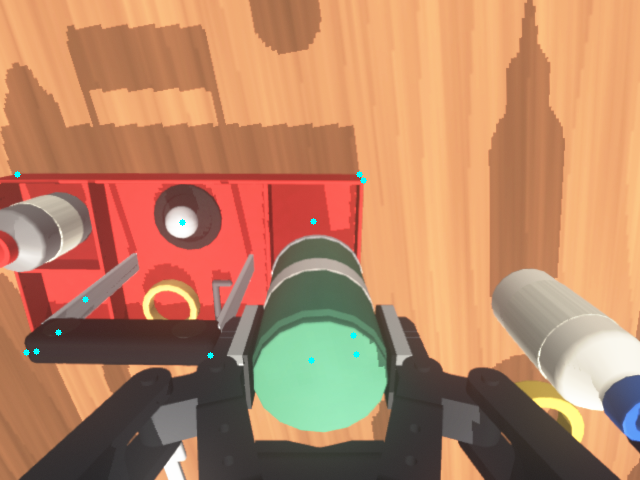

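The overlay matches the caddy to within a pixel or two, and the tin (foot about (315,250)) hangs just above cell a. I lower it and release.

```bash
python3 -m creep '[[0,0,0,-0.1,0],[0,0,0,-0.15,0],[0,0,0,-0.15,0],[0,0,0,-0.08,0],[0,0,0,-0.04,0]]';python3 -m creep '[[0,0,0,-0.04,0],[0,0,0,-0.015,0],[0,0,0,0,0],[0,0,0,0,0],[0,0,0,0,0]]'
```

```text
time_s: 6.15
tool_pos: [0.6089, 0.2936, 0.0659]
orientation: [-3.138, 0.002, 1.407]
wrist_force: [0.4, -0.3, -1.4]
opening: 0.542
grip_force: 61.7
time_s: 6.65
tool_pos: [0.6114, 0.2957, 0.06]
orientation: [3.139, -0.001, 1.409]
wrist_force: [-1.8, -1.0, 5.7]
opening: 0.542
grip_force: 62.3
```

```bash
python3 -m creep '[[0.8,0,0,0,0],[0.8,0,0,0,0],[0.8,0,0,0,0],[0.8,0,0,0.05,0],[0.8,0,0,0.1,0]]';python3 -m creep '[[0.8,0,0,0.2,0],[1,0,0,0.2,0],[1,0,0,0.1,0],[1,0,-0.1,0,0],[1,0,-0.2,0,0]]'
python3 - <<'E'
from h import *
save("wrist","pics/w3.png"); m=cam("wrist"); print(manip.read_state()["tool_pos"])
for t in ("grease_tin_center","ball_center"):
  for r in manip.cut_out("wrist",t): print(t,r["conf"],r["bbox"],fit("wrist",r["mask"],TIN,[.609,.295],m,z=.005,s=2) if t[0]=="g" else ground("wrist",[r["bbox"][:2]],.02,m))
E
```

```text
time_s: 7.15
tool_pos: [0.6089, 0.2948, 0.0858]
orientation: [-3.138, 0.002, 1.409]
wrist_force: [-1.0, 0.5, -0.4]
opening: 0.799
grip_force: 0.0
time_s: 7.65
tool_pos: [0.6103, 0.236, 0.1883]
orientation: [3.14, -0.001, 1.412]
wrist_force: [0.8, -1.4, -0.8]
opening: 1.003
grip_force: 0.0
[0.61001987 0.22923371 0.18686831]
grease_tin_center 0.77 [304.0, 154.3, 75.2, 79.1] (array([0.61072871, 0.28935378]), np.float64(0.8890177320384597))
grease_tin_center 0.46 [176.0, 188.1, 346.4, 190.4] (array([0.50078184, 0.31929375]), np.float64(0.14365216018471472))
ball_center 0.95 [168.4, 144.3, 30.4, 33.7] [[0.50428846 0.30876463 0.02      ]]
```

```bash
python3 -m creep '[[1,0.02,-0.2,0,0],[1,0.03,-0.2,0,0],[1,0.03,-0.2,0,0],[1,0.03,-0.2,0,0],[1,0.03,-0.2,0,0]]'>/dev/null;python3 -m creep '[[1,0.03,-0.15,-0.05,0],[1,0.005,-0.06,-0.1,0],[1,0,-0.01,-0.1,0],[1,0,0,0,0],[1,0,0,0,0]]'
python3 - <<'E'
from h import *
manip.snapshot("wrist"); m=cam("wrist"); print(manip.read_state()["tool_pos"],manip.read_state()["orientation"])
for r in manip.cut_out("wrist","oil_bottle_center"): print(r["conf"],r["bbox"],fit("wrist",r["mask"],BOT,[.646,-.012],m,s=2))
E
```

```text
time_s: 8.8
tool_pos: [0.6446, -0.0083, 0.1364]
orientation: [-3.14, -0.0, 1.409]
wrist_force: [-1.0, -0.1, 0.0]
opening: 1.0
grip_force: 0.0
[ 0.64543199 -0.00816912  0.13768872] [ 3.14136806e+00 -1.73529996e-04  1.40918658e+00]
0.65 [327.5, 251.8, 77.3, 92.6] (array([ 0.64923574, -0.00953029]), np.float64(0.9643254798913286))
```

```bash
python3 -m creep '[[1,0.012,-0.01,-0.1,0],[1,0,0,-0.15,0],[1,0,0,-0.15,0],[1,0,0,-0.085,0],[1,0,0,0,0]]';python3 -m creep '[[0,0,0,0,0],[0,0,0,0,0],[0,0,0,0,0],[0,0,0,0,0],[0,0,0,0,0]]'
```

```text
time_s: 9.4
tool_pos: [0.6459, -0.01, 0.038]
orientation: [-3.137, 0.0, 1.409]
wrist_force: [-0.3, 1.1, 0.7]
opening: 1.004
grip_force: 0.0
time_s: 9.9
tool_pos: [0.6494, -0.0108, 0.0429]
orientation: [3.137, -0.0, 1.409]
wrist_force: [-0.5, 0.0, 6.8]
opening: 0.514
grip_force: 61.8
```

```bash
python3 -m creep '[[0,0,0,0.1,0],[0,0,0,0.2,0],[0,0,0,0.2,0],[0,0,0,0.15,0],[0,0,0,0.05,0]]' >/dev/null;python3 -m creep '[[0,-0.07,0.07,0,0],[0,-0.15,0.15,0,0],[0,-0.15,0.15,0,0],[0,-0.15,0.15,0,0],[0,-0.15,0.15,0,0]]'>/dev/null;python3 -m creep '[[0,-0.15,0.15,0,0],[0,-0.15,0.15,0,0],[0,-0.15,0.15,0,0],[0,-0.15,0.15,0,0],[0,-0.042,0.07,0,0]]'>/dev/null;python3 -m creep '[[0,0,0,0,0],[0,0,0,0,0]]'
python3 - <<'E'
from h import *
im=save("wrist","pics/w4.png"); m=cam("wrist"); s=manip.read_state();print(s["tool_pos"],s["orientation"])
cp=[.4971,.2760,-.1647];c,s=np.cos(cp[2]),np.sin(cp[2]); W=lambda x,y,z:[cp[0]+c*x-s*y,cp[1]+s*x+c*y,z]
P=[W(x,y,z) for z in(0,.03) for x,y in((-.14,-.075),(.14,-.075),(.14,.075),(-.14,.075))]+[W(.103,.0365,.005),W(-.103,-.0365,.005),W(0,.04,.0195),W(.052,0,.136),W(-.052,0,.136),W(.103,-.0365,.09),W(-.103,.0365,.09)]
im=im[:,:,::-1].copy()
for u in proj("wrist",P,m): cv2.circle(im,tuple(int(v) for v in u),3,(255,255,0),-1)
cv2.imwrite("pics/w4.png",im)
E
```

```text
time_s: 11.6
tool_pos: [0.3847, 0.2571, 0.1793]
orientation: [-3.141, 0.001, 1.41]
wrist_force: [0.2, 0.5, -0.3]
opening: 0.517
grip_force: 61.4
[0.38518829 0.25679187 0.17948879] [-3.14077899e+00  1.07418654e-03  1.40836933e+00]
```

View pics/w4.png

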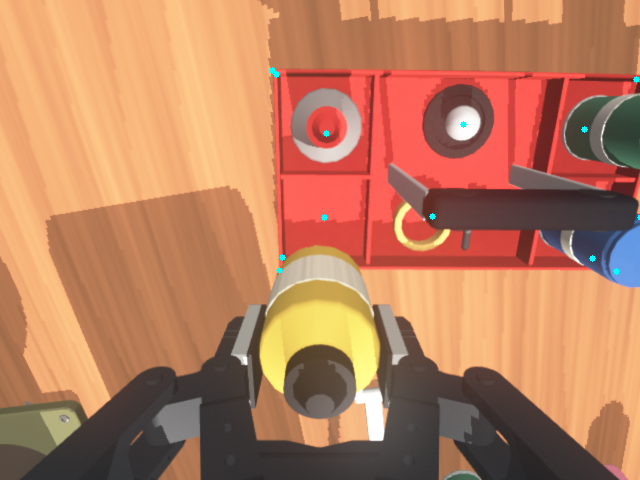

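The bottle hangs in front of cell b (floor centre (324,217)), and the projected caddy corners match the picture. I lower it and release.

```bash
python3 -m creep '[[0,0,0.005,-0.1,0],[0,0,0,-0.15,0],[0,0,0,-0.15,0],[0,0,0,-0.13,0],[0,0,0,-0.05,0]]';python3 -m creep '[[0,0,0,-0.05,0],[0,0,0,-0.03,0],[0,0,0,-0.01,0],[0,0,0,0,0],[0,0,0,0,0]]'
```

```text
time_s: 12.15
tool_pos: [0.3839, 0.2564, 0.0611]
orientation: [-3.137, 0.004, 1.407]
wrist_force: [-0.3, 0.3, -0.9]
opening: 0.518
grip_force: 61.4
time_s: 12.65
tool_pos: [0.3864, 0.2588, 0.0479]
orientation: [3.139, -0.001, 1.409]
wrist_force: [-1.3, -2.1, 6.4]
opening: 0.517
grip_force: 62.0
```

```bash
python3 -m creep '[[0.8,0,0,0,0],[0.8,0,0,0,0],[0.8,0,0,0,0],[0.8,0,0,0.05,0],[0.8,0,0,0.15,0]]';python3 -m creep '[[0.8,0,0,0.2,0],[1,0,0,0.2,0],[1,0,0,0.2,0],[1,0,0,0.16,0.03],[1,0.05,0.01,0,0.047]]'>/dev/null;python3 -m creep '[[1,0.1,0.01,0,0.047],[1,0.1,0.01,0,0.047],[1,0.1,0.01,0,0.047],[1,0.1,0.01,0,0.047],[1,0.1,0.02,0,0.047]]'>/dev/null;python3 -m creep '[[1,0.006,0.015,0,0.047],[1,0,0,0,0.047],[1,0,0,0,0.047],[1,0,0,0,0.047],[1,0,0,0,0]]'
python3 - <<'E'
from h import *
im=save("wrist","pics/w5.png"); m=cam("wrist"); s=manip.read_state();print(s["tool_pos"],s["orientation"])
for t in ("grease_tin_center","oil_bottle_center","ball_center"):
  for r in manip.cut_out("wrist",t)[:2]: print(t,r["conf"],r["bbox"],fit("wrist",r["mask"],TIN if t[0]=="g" else BOT,ground("wrist",[r["bbox"][:2]],.045,m)[0][:2],m,z=.005,s=2) if t[0]!="b" else ground("wrist",[r["bbox"][:2]],.02,m))
cp=[.4971,.2760,-.1647];c,s=np.cos(cp[2]),np.sin(cp[2]); W=lambda x,y,z:[cp[0]+c*x-s*y,cp[1]+s*x+c*y,z]
P=[W(x,y,z) for z in(.03,) for x,y in((-.14,-.075),(.14,-.075),(.14,.075),(-.14,.075))]+[W(a,b,.136) for a in(-.052,.052) for b in(-.009,.009)]+[W(0,.04,.0195)]
im=im[:,:,::-1].copy()
for u in proj("wrist",P,m): cv2.circle(im,tuple(int(v) for v in u),3,(255,255,0),-1)
cv2.imwrite("pics/w5.png",im)
E
```

```text
time_s: 13.15
tool_pos: [0.3829, 0.2571, 0.0841]
orientation: [-3.136, 0.004, 1.409]
wrist_force: [0.1, -0.2, -0.2]
opening: 0.798
grip_force: 0.0
time_s: 14.65
tool_pos: [0.4964, 0.2754, 0.2389]
orientation: [3.141, 0.0, 2.979]
wrist_force: [0.3, -0.1, -0.3]
opening: 1.0
grip_force: 0.0
[0.49639175 0.27542003 0.23883146] [3.14132607e+00 3.69017908e-04 2.97653897e+00]
grease_tin_center 0.87 [4.8, 256.6, 9.6, 31.5] (array([ 0.49087186, -0.07956494]), np.float64(0.9585028478437754))
grease_tin_center 0.63 [361.5, 322.9, 52.0, 86.6] (array([0.60749002, 0.29593465]), np.float64(0.945044651220883))
oil_bottle_center 0.62 [25.6, 398.9, 51.1, 74.1] (array([ 0.65352055, -0.10179232]), np.float64(0.9600259291270528))
oil_bottle_center 0.56 [276.9, 83.7, 64.5, 64.1] (array([0.38642007, 0.26005611]), np.float64(0.9644569601948398))
ball_center 0.82 [361.1, 203.9, 22.7, 30.3] [[0.50160276 0.31589393 0.02      ]]
```

View pics/w5.png

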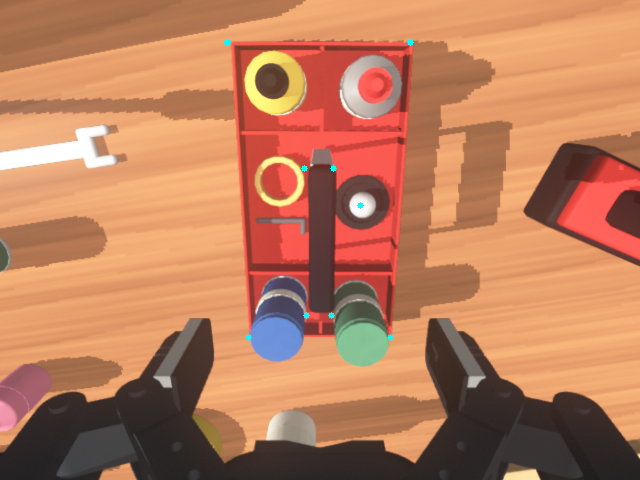

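Both new containers stand in their cells: yellow at (275,82), green at (361,335). The ball is in its cup at (361,205), and the bar (321,240) lies between the open fingers. I'm going down to the bar now and closing gradually.

```bash
python3 -m creep '[[1,0.003,0.008,-0.1,0],[1,0,0,-0.15,0],[1,0,0,-0.15,0],[0.8,0,0,-0.13,0],[0.6,0,0,-0.07,0]]';python3 -m creep '[[0.45,0,0,-0.03,0],[0.4,0,0,0,0],[0.36,0,0,0,0],[0.33,0,0,0,0],[0.3,0,0,0,0]]'
```

```text
time_s: 15.35
tool_pos: [0.4956, 0.2763, 0.1156]
orientation: [-3.139, -0.003, 2.978]
wrist_force: [0.1, -0.2, 0.6]
opening: 0.69
grip_force: 0.0
time_s: 15.85
tool_pos: [0.4978, 0.2773, 0.1137]
orientation: [3.14, 0.002, 2.979]
wrist_force: [-0.1, -0.4, 0.4]
opening: 0.297
grip_force: 0.0
```

```bash
python3 -m creep '[[0.28,0,0,0,0],[0.26,0,0,0,0],[0.25,0,0,0,0],[0.24,0,0,0,0],[0.23,0,0,0,0]]';python3 -m creep '[[0.22,0,0,0,0],[0.21,0,0,0,0],[0.2,0,0,0,0],[0.19,0,0,0,0],[0.18,0,0,0,0]]';python3 -m creep '[[0.15,0,0,0,0],[0.1,0,0,0,0],[0,0,0,0,0],[0,0,0,0,0],[0,0,0,0,0]]'
```

```text
time_s: 16.35
tool_pos: [0.497, 0.277, 0.1123]
orientation: [-3.142, -0.0, 2.979]
wrist_force: [-0.6, 0.5, 0.3]
opening: 0.232
grip_force: 0.0
time_s: 16.85
tool_pos: [0.497, 0.2769, 0.1124]
orientation: [-3.141, -0.0, 2.979]
wrist_force: [-1.4, -1.4, 0.9]
opening: 0.202
grip_force: 59.0
time_s: 17.35
tool_pos: [0.497, 0.2769, 0.1124]
orientation: [-3.141, -0.0, 2.979]
wrist_force: [-1.5, -1.5, 2.3]
opening: 0.202
grip_force: 59.1
```

```bash
python3 -m creep '[[0,0,0,0.01,0],[0,0,0,0.02,0],[0,0,0,0.03,0],[0,0,0,0.03,0],[0,0,0,0.03,0]]';python3 -m creep '[[0,0,0,0.03,0],[0,0,0,0.03,0],[0,0,0,0.03,0],[0,0,0,0.03,0],[0,0,0,0.03,0]]';python3 -m creep '[[0,0,0,0.03,0],[0,0,0,0.03,0],[0,0,0,0.03,0],[0,0,0,0.03,0],[0,0,0,0.03,0]]'; python3 -m creep '[[0,0,0,0.03,0],[0,0,0,0.03,0],[0,0,0,0.03,0],[0,0,0,0.03,0],[0,0,0,0.03,0]]';python3 -m creep '[[0,0,0,0.02,0],[0,0,0,0.01,0],[0,0,0,0,0],[0,0,0,0,0],[0,0,0,0,0]]'
python3 - <<'E'
from h import *
save("wrist","pics/w6.png")
for r in manip.cut_out("wrist","ball_center")[:2]: print(r["conf"],r["bbox"])
E
```

```text
time_s: 17.85
tool_pos: [0.4969, 0.277, 0.1365]
orientation: [-3.141, -0.0, 2.98]
wrist_force: [0.0, -0.1, -6.6]
opening: 0.199
grip_force: 58.6
time_s: 18.35
tool_pos: [0.497, 0.277, 0.1669]
orientation: [3.142, 0.0, 2.979]
wrist_force: [0.1, -0.0, -7.4]
opening: 0.201
grip_force: 58.6
time_s: 18.85
tool_pos: [0.497, 0.277, 0.1968]
orientation: [-3.142, 0.0, 2.979]
wrist_force: [0.7, 0.3, -7.2]
opening: 0.205
grip_force: 58.6
time_s: 19.35
tool_pos: [0.497, 0.277, 0.2268]
orientation: [-3.142, -0.0, 2.979]
wrist_force: [-0.6, 0.4, -7.9]
opening: 0.196
grip_force: 58.6
time_s: 19.85
tool_pos: [0.4968, 0.2769, 0.2318]
orientation: [-3.141, -0.001, 2.979]
wrist_force: [0.9, -0.1, -8.4]
opening: 0.198
grip_force: 58.8
0.56 [380.6, 249.2, 37.1, 41.1]
```

View pics/w6.png

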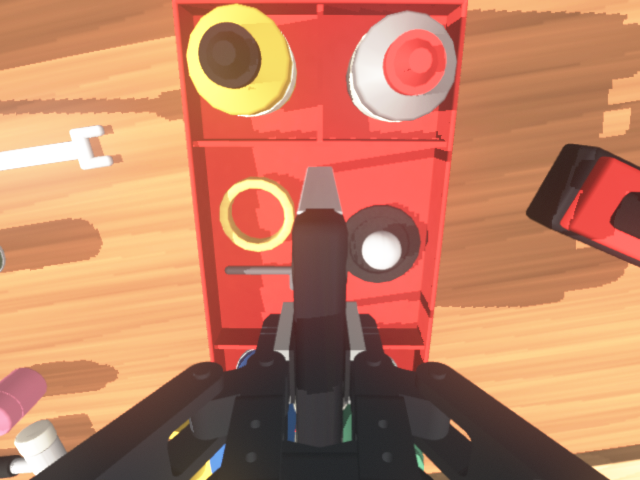

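The caddy hangs level with the ball in its cup at (381,250). I carry it slowly in -y with gentle ramps.

```bash
python3 -m creep '[[0,0,-0.005,0,0],[0,0,-0.01,0,0],[0,0,-0.015,0,0],[0,0,-0.02,0,0],[0,0,-0.025,0,0]]';python3 -m creep '[[0,0,-0.03,0,0],[0,0,-0.035,0,0],[0,0,-0.04,0,0],[0,0.002,-0.04,0,0],[0,0.002,-0.04,0,0]]';python3 -m creep '[[0,0.002,-0.04,0,0],[0,0.002,-0.04,0,0],[0,0.002,-0.04,0,0],[0,0.002,-0.04,0,0],[0,0.002,-0.04,0,0]]';python3 -m creep '[[0,0.002,-0.04,0,0],[0,0.002,-0.04,0,0],[0,0.002,-0.04,0,0],[0,0.002,-0.04,0,0],[0,0.002,-0.04,0,0]]'
python3 - <<'E'
from h import *
manip.snapshot("wrist")
for r in manip.cut_out("wrist","ball_center")[:2]: print(r["conf"],r["bbox"])
E
```

```text
time_s: 20.45
tool_pos: [0.497, 0.2616, 0.2323]
orientation: [-3.141, 0.0, 2.979]
wrist_force: [-0.2, -0.1, -7.9]
opening: 0.202
grip_force: 58.7
time_s: 20.95
tool_pos: [0.4979, 0.2241, 0.2324]
orientation: [-3.142, 0.0, 2.979]
wrist_force: [0.2, 0.4, -7.5]
opening: 0.202
grip_force: 58.7
time_s: 21.45
tool_pos: [0.4998, 0.1843, 0.2323]
orientation: [-3.142, 0.0, 2.979]
wrist_force: [-0.9, -0.7, -7.4]
opening: 0.203
grip_force: 58.7
time_s: 21.95
tool_pos: [0.5018, 0.1443, 0.2323]
orientation: [3.142, 0.0, 2.979]
wrist_force: [-0.3, -1.7, -7.4]
opening: 0.203
grip_force: 58.7
0.62 [381.1, 249.5, 35.7, 41.7]
```

```bash
python3 -m creep '[[0,0,-0.01,0,0],[0,0,-0.02,0,0],[0,0,-0.03,0,0],[0,0.002,-0.04,0,0],[0,0.002,-0.04,0,0]]'>/dev/null;python3 -m creep '[[0,0.002,-0.04,0,0],[0,0.002,-0.04,0,0],[0,0.002,-0.04,0,0],[0,0.002,-0.04,0,0],[0,0.002,-0.04,0,0]]'>/dev/null;python3 -m creep '[[0,0.002,-0.04,0,0],[0,0.002,-0.04,0,0],[0,0.002,-0.04,0,0],[0,0.002,-0.04,0,0],[0,0.002,-0.04,0,0]]'>/dev/null;python3 -m creep '[[0,0.002,-0.04,0,0],[0,0.002,-0.04,0,0],[0,0.002,-0.04,0,0],[0,0.002,-0.04,0,0],[0,0.002,-0.04,0,0]]'
python3 -m creep '[[0,0.002,-0.04,0,0],[0,0,-0.04,0,0],[0,0,-0.04,0,0],[0,0,-0.04,0,0],[0,0,-0.035,0,0]]'>/dev/null
python3 -m creep '[[0,0,-0.03,0,0],[0,0,-0.025,0,0],[0,0,-0.02,0,0],[0,0,-0.015,0,0],[0,0,-0.01,0,0]]'>/dev/null
python3 -m creep '[[0,0,-0.005,0,0],[0,0,0,0,0],[0,0,0,0,0],[0,0,0,0,0],[0,0,0,0,0]]'
python3 - <<'E'
from h import *
manip.snapshot("wrist")
for r in manip.cut_out("wrist","ball_center")[:2]: print(r["conf"],r["bbox"])
save("top","pics/end.png")
print(np.round(ground("top",[[434,267]],.086),3))
E
```

```text
time_s: 24.05
tool_pos: [0.5086, -0.0037, 0.2323]
orientation: [-3.142, -0.0, 2.979]
wrist_force: [0.9, 0.2, -7.7]
opening: 0.205
grip_force: 58.9
time_s: 25.55
tool_pos: [0.509, -0.0629, 0.2323]
orientation: [3.142, 0.0, 2.98]
wrist_force: [-0.9, 0.1, -7.4]
opening: 0.199
grip_force: 59.0
0.89 [376.0, 250.0, 38.2, 39.3]
[[ 0.516 -0.265  0.086]]
```

View pics/end.png

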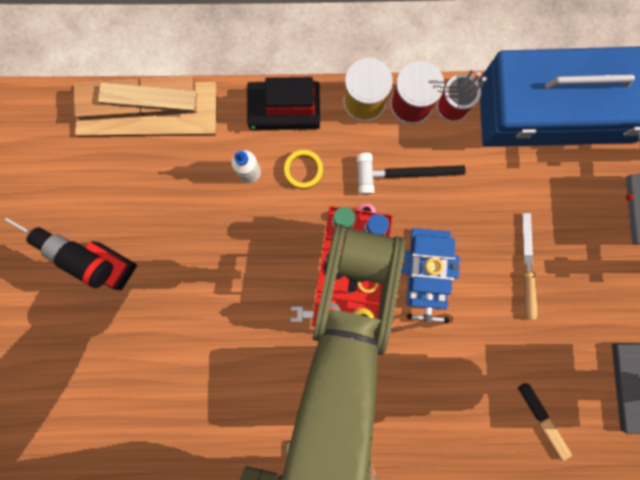

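The caddy is held beside the vice, with its handle about 0.20 m from the jaws. The bystanders are unmoved, and the ball sits in its cup at wrist pixel (376,250).

```bash
python3 -c "
from workcell import manip; print(manip.sign_off())"
```

```text
the job is handed in; nothing more can be done
None
```

I handed the job in with the arm holding the loaded caddy level beside the vice, its handle about 20 cm from the jaws and its underside about 5 cm above them; in the last pictures the ball was in its cup and the other things on the bench looked unmoved, but the hand-in gave no verdict.

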